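Check-weigh a hanging stock bin

ROBOT

A 6-joint arm with a two-finger parallel gripper is mounted at the origin on the work surface. World frame = base frame: x ahead of the robot, y to its left, z up, the work surface at z = 0. Lengths are in mm, angles in rad, forces in N, time in s.
With the tool pointing down it reaches from about 275 to 750 mm from the base axis. Payload 10.2 kg.
Tool frame: the origin (TCP) lies midway between the tips of the shut fingers; the grasp point (between the pads) lies 19 mm behind it (ctrl.grip_depth is the distance from the TCP to the grasp point, in mm); y points along the fingers, x is the direction in which the jaws open and shut, and the axes are right-handed (so a half turn about y gives the same grasp; the last joint's range is limited). The gripper opens to 85 mm and grips with 20 to 120 N. Pads are 22 mm wide; open, the fingers measure 114 mm over their backs; the gripper's body (76 mm by 85 mm) begins 54 mm behind the grasp point. The pads swing forward as they close: fully open they stand 13 mm farther back than shut.
Start: joints at [-1.426, 0.313, 1.498, -0, 1.331, -0.223], TCP at [188.759, -489.899, 231.294] pointing down, gripper open.
Joint ranges: [-2.94, 2.94], [-0.97, 2.17], [0.19, 2.56], [-1.23, 4.37], [0.02, 3.11], [-2.88, 2.88]. Speed limits (rad/s): [2.39, 2.39, 3.01, 3.14, 3.14, 3.14].

INTERFACE

Orientations are given as a unit quaternion [w, x, y, z].
In Python, from rig import ctrl gives the robot as it stands. The module is installed in compiled form; this text tells all that it offers.
- The arm moves only by the tool drive_tool, never from a script. Its arguments are lists of equal length, an entry for each row: "gripper": the closure, from 0 (fully open) to 1 (shut); "offset": the shift along the tool's x, y, z in m, a list of three; "turn": the turn about the tool's y in degrees. In form: {"gripper": [gripper, ...], "offset": [[tx, ty, tz], ...], "turn": [turn, ...]}. A call has 1 to 20 rows; each row shifts and turns the commanded pose from where the row before left it, along the tool's axes as they then stand; what a row does not reach is not made up. A row lasts 1/12 s, in which the tool goes at most 41.7 mm and 7.16 degrees, less where a joint would pass 70% of its speed; a pose out of reach is approached as far as the arm can. A call is refused whole if a number of a shift passes 0.0417 or a number of a turn 7.16, either way. A call with a gripper value outside its range is refused whole. The fingers move at their own pace and stop on an object; "force" is the grip in N (left out, the last holds). Time passes only in rows, so rows that do not move let the fingers close. It gives the time, the measured TCP pose, the force and the opening at its end, in the units of the state.
- ctrl.sense(): the state, without advancing time (a new reading comes with each control period).
- ctrl.capture(name): name is "side" or "top"; returns (picture, depth): 384x512x3 uint8, red, green, blue; 384x512 float32, mm along the optical axis (not along the pixel's ray), 0 where there is no reading.
- ctrl.camera_params(name): a dict with "fovy" (degrees; the focal length in pixels is half the picture's height over the tangent of half this angle, whatever the lens; pixels are square), "cx", "cy" (the principal point, pixels), "view" (4x4, takes a point from world to camera coordinates). Camera axes: x right, y down, z forward; pixel columns grow to the right and rows downward; lengths in mm; the calibration is good to about 2 mm. A picture is of the moment at which its call begins. camera_params takes no time and is no camera call.
- ctrl.finish_job(): hands the job in, once; it reports no verdict.
Trained networks look in the newest picture that a camera, given by its name, has taken for a name from the list of things; names that differ only in an ending like _2 or _b are one class to them, and where a whole thing is asked for, a point or a joint stands for the part that bears it (a point fixed in the world has none). Each returns a list of dicts, best first, with "score" (0 to 1); they miss things now and then, are a little off and sometimes report something else, mostly with a low value. They report only what shows in the picture. A call takes as long as a camera call.
- ctrl.boxes_of(camera, query): "centre" ([x, y, z] in mm, in the coordinates of the camera as it stood for that picture, good to about 4 mm: the middle of the surface that is visible of it).
- ctrl.regions_of(camera, query): "mask" (384x512 bool, what is visible of it).
- ctrl.pinpoint(camera, query): "centre" ([x, y, z] in mm, in the coordinates of the camera as it stood for that picture, good to about 4 mm: a listed point, or the origin of a listed thing).
The state is a dict: "time_s": time; "joints": joint angles; "dq": joint speeds; "tau": joint torques, N m; "eef_pos": TCP position; "ee_rot": TCP orientation; "force": force on the tool from outside, world axes, zero at the start; "wrist_torque": the same for the moment, N m; "grip_width": opening from 0.0 (shut) to 1.0 (fully open).
Only numpy, scipy, OpenCV 4.12 (cv2) and the standard library are available. Lean on these libraries where they do the work, as an engineer would, in place of code of your own. Each camera call takes 0.05 s, during which the arm holds its last target.

TASK

Check the stock in the red bin: with the weighing plate still empty, press the scale's green zero button all the way down. Then lift the red bin up and off its rail, keep it roughly level so that its two jars stay standing inside, and set it down gently in the middle of the weighing plate, lengthwise from the scale's front to its back and square with the plate. Leave the other two bins hanging and do not push the other loose things on the bench about.

Things in the scene. Friction and masses are not known exactly. Their poses are not given: they have to be found in the camera images.
- bin_red: Red open-topped bin, 110 mm long (x), 56 wide (y), 60 high, straight 4 mm walls, about 0.3 kg with its jars. Origin: centre of its underside; z up. Its -x end is the front (white card), facing the robot; a hook is on its +x end. Which of the three places on the rail it hangs at varies. Grip it across its width on the side walls; 50 N does no harm.
- bin_blue: Neighbouring blue bin, same shape and size, stays hanging. Origin: centre of its underside. The bins hang about 112 mm apart, so some 45 mm is free between two bins.
- bin_yellow: Neighbouring yellow bin, same shape and size, stays hanging. Origin: centre of its underside.
- jar_front: Small jar (blue with white lid, 39 mm diameter, 42 mm high, 60 g), loose, standing in the front half of the red bin. Origin: centre of its underside.
- jar_back: Small jar (brass-coloured with white lid, 39 mm diameter, 42 mm high, 60 g), loose, standing in the back half of the red bin. Origin: centre of its underside.
- rack: Fixed grey steel rack, 420 mm wide (y); the bins hang on its -x side. Origin: on the bench under the front face of its bin rail, half-way along; +x points away from the robot. Rail: upright strip 4 mm thick, top edge 190 mm up. A hanging bin's underside is 134 mm up, its origin 59 mm in front (-x) of the rail, its axes parallel to the rack's. Uprights 30 mm wide at y = +-195 mm.
- red_hook (a point): Red bin's hook, 40 mm wide, at the rim of its +x end; this point is its leg's lower end, 42 mm above the underside, 65 mm behind the origin. A flange reaches 12 mm back, its leg turns down behind the 4 mm rail, 14 mm below the rail's top edge (4 mm play): raise the bin over 14 mm, best 20 to 25, before drawing it to the front.
- red_grip (a point): A good place to grip the red bin: 15 mm in front of its origin (40 mm behind its front face), 45 mm above its underside, midway between its side walls (56 mm over all). Axes as the bin's.
- shelf_edge (a point): Lower front edge of the wire shelf over the bins, half-way along: 325 mm above the bench, 77 mm in front of the rack's origin, 37 mm behind the bins' fronts. A gripper pointing straight down to a bin hits this shelf; one whose body leans 28 to 40 degrees back towards the robot's side (fingers pointing down and into the rack) fits.
- scale: Fixed bench scale, 235 mm deep (its x), 160 mm wide (y). Origin: on the bench under the middle of its weighing plate; -x is its front, where a low white panel (top 36 mm above the bench) carries a dark display and the green zero button.
- plate_mid (a point): Middle of the top face of the scale's steel weighing plate, 165 mm (scale's x) by 160 mm (scale's y), flat, 60 mm above the bench. Axes as the scale's.
- zero_top (a point): Centre of the top of the green zero button, 32 mm diameter, on the scale's front panel; it is pressed straight down.
- zero (a joint): Travel of the zero button: 0 up, 0.006 m fully down; a spring, about 5 N when fully down; it returns when let go. It counts as pressed from 0.0045 m.
- tape_roll: Loose roll of brown tape lying flat on the bench, 104 mm diameter, 48 mm high. Origin: centre of its underside.
- glue: Loose white bottle standing on the bench, 60 mm diameter, 110 mm high. Origin: centre of its underside.
- stock_jar: Loose blue jar standing on the bench between scale and rack, 64 mm diameter, 70 mm high. Origin: centre of its underside.
- pen_cup: Loose blue cup on the bench, 76 mm diameter, 90 mm high. Origin: centre of its underside.

How it is judged (in metres and radians):
On the way, in this order (a step that is already met when the one before it is completed fails the run):
1. the zero button is pressed down while the red bin still hangs on its rail (value of joint zero above 0.0045 m and distance of bin_red from where it was at the start of the episode below 0.008 m), for 0.05 s.
2. the red bin is off the rail, drawn out to the front and in the air (x of bin_red in the frame of rack below -0.09 m and height (world z) of bin_red above 0.08 m), for 0.1 s.
At the end, for the whole second after the job is handed in: Red bin at rest, flat on the plate (4 mm, tilt under 0.06 rad), centre within 30 mm of plate_mid, its x within 0.3 rad of the scale's x (either way round); both jars upright (0.2 rad) on its floor within 50 mm of its origin; blue and yellow bins within 25 mm of their start (horizontal distance between bin_red and plate_mid below 0.03 m and angle between the x axis of bin_red and the x axis of scale, either way round below 0.3 rad and z of bin_red in the frame of plate_mid between -0.004 and 0.004 m and angle between bin_red's own z axis and vertical below 0.06 rad and linear speed of bin_red below 0.02 m/s and angle between each of jar_front, jar_back's own z axis and vertical below 0.2 rad and z of jar_front in the frame of bin_red between -0.004 and 0.012 m and horizontal distance between each of jar_front, jar_back and bin_red below 0.05 m and z of jar_back in the frame of bin_red between -0.004 and 0.012 m and distance of each of bin_blue, bin_yellow from where it was at the start of the episode below 0.025 m); the robot touches nothing.
It fails at once if the red bin is tipped by more than 0.4 rad (angle between bin_red's own z axis and vertical above 0.4 rad).
It fails at once if the red bin is dropped onto the scale, or set down at over 0.4 m/s (linear speed of bin_red above 0.4 m/s and z of bin_red in the frame of plate_mid below 0.02 m and horizontal distance between bin_red and plate_mid below 0.1 m).
It fails at once if the blue or yellow bin is moved by more than 25 mm (distance of any of bin_blue, bin_yellow from where it was at the start of the episode above 0.025 m).
It fails at once if a loose bystander on the bench is moved by more than 30 mm (distance of any of tape_roll, glue, stock_jar, pen_cup from where it was at the start of the episode above 0.03 m).
It also fails if it takes over 64 s, if anything falls off the work surface, if the arm or the gripper's body presses on something with over 40 N, if the wrist force passes 120 N, or if a joint passes its speed limit or range.

## Working session

There is one attempt and no reset: what is moved stays moved. The work goes in short steps, Python scripts to look and compute and a tool call to move; the robot and the scene stay as the last step left them, time stands still between calls to the robot, and variables do not carry over. Pictures are saved under pics/ and viewed, and the job is handed in when it is done.

Besides the shell and the picture viewer there is one more tool, called as name(argument=value, ...) on one line, values as JSON. drive_tool: Moves the arm, as the interface text tells. Its arguments: {"type":"object","properties":{"gripper":{"type":"array","items":{"type":"number"}},"offset":{"type":"array","items":{"type":"array","items":{"type":"number"}}},"turn":{"type":"array","items":{"type":"number"}},"force":{"type":"number"}},"required":["gripper","offset","turn"]}

```bash
mkdir -p pics; python3 - <<'E'
from rig import ctrl
import cv2,numpy as np
print(ctrl.sense())
for n in ["side","top"]:
    p,d=ctrl.capture(n)
    cv2.imwrite(f"pics/{n}0.png",p[:,:,::-1]); np.save(f"{n}_d.npy",d)
    c=ctrl.camera_params(n);print(n,c)
E
```

```text
{'time_s': 0.0, 'joints': array([-1.42638528e+00,  3.13466435e-01,  1.49845689e+00, -1.20857913e-05,
        1.33098626e+00, -2.23402793e-01]), 'dq': array([ 0.00203107, -0.00097089,  0.00076863,  0.0017658 , -0.00012164,
        0.00170547]), 'tau': array([ 6.72515616e-04, -4.12264287e+01, -2.59739345e+01, -1.42508493e-04,
        4.14070731e-03,  3.29447676e-05]), 'eef_pos': array([ 188.72344221, -489.62661872,  230.71920703]), 'ee_rot': array([ 0.58334397, -0.58266565,  0.40045047, -0.39981242]), 'force': array([-0.09592048, -0.33196113,  0.4730773 ]), 'wrist_torque': array([-0.01794465,  0.01087886, -0.03859857]), 'grip_width': 1.0012740832309353}
side {'fovy': 52.73345147984014, 'cx': 259.000393607098, 'cy': 190.87391673960883, 'view': array([[-9.41258333e-01, -3.36950699e-01, -2.22929705e-02,
         4.53489926e+02],
       [-2.19048221e-01,  6.59478822e-01, -7.19100522e-01,
         3.12615290e+02],
       [ 2.57003165e-01, -6.71976123e-01, -6.94548388e-01,
         1.31012499e+03],
       [ 0.00000000e+00,  0.00000000e+00,  0.00000000e+00,
         1.00000000e+00]])}
top {'fovy': 42.991602200851894, 'cx': 261.7251188698764, 'cy': 184.90896250112257, 'view': array([[ 2.12927629e-02, -9.99761057e-01, -4.94447440e-03,
        -6.66019042e+01],
       [-9.93918192e-01, -2.06333475e-02, -1.08170666e-01,
         5.32871117e+02],
       [ 1.08042798e-01,  7.21765540e-03, -9.94120043e-01,
         1.49220260e+03],
       [ 0.00000000e+00,  0.00000000e+00,  0.00000000e+00,
         1.00000000e+00]])}
```

View pics/side0.png

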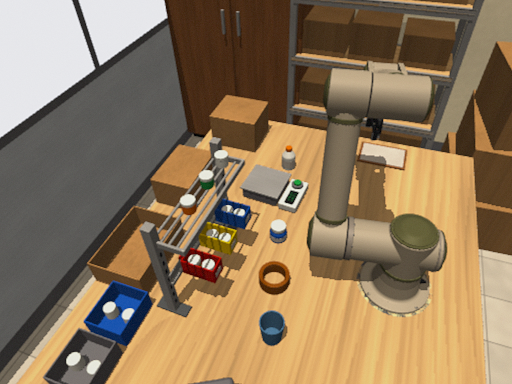

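View pics/top0.png

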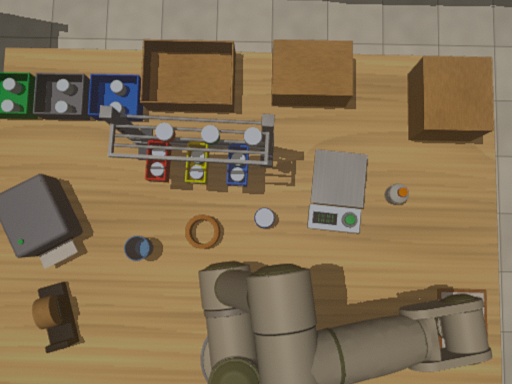

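```bash
cat > h.py <<'E'
from rig import ctrl
import numpy as np, cv2
from scipy.spatial.transform import Rotation as R
def w(cam,p):
    V=ctrl.camera_params(cam)['view']; return V[:3,:3].T@(np.array(p)-V[:3,3])
def cloud(cam,d):
    c=ctrl.camera_params(cam);f=192/np.tan(np.radians(c['fovy']/2))
    v,u=np.mgrid[0:384,0:512]
    P=np.stack([(u-c['cx'])*d/f,(v-c['cy'])*d/f,d],-1)
    V=c['view'];return (P-V[:3,3])@V[:3,:3]
E
python3 - <<'E'
from h import *
np.set_printoptions(precision=1,suppress=True)
for cam in ["top","side"]:
  for q in ["bin_red","red_grip","red_hook","rack","shelf_edge","scale","plate_mid","zero_top","bin_blue","bin_yellow","tape_roll","glue","stock_jar","pen_cup","jar_front","jar_back"]:
    r=ctrl.pinpoint(cam,q)
    print(cam,q,[(round(x['score'],2),w(cam,x['centre'])) for x in r[:2]])
print(ctrl.sense()['time_s'])
E
```

```text
top bin_red [(0.87, array([581.6, 237.4, 131.3])), (0.64, array([554.2, 127.9, 325.9]))]
top red_grip [(0.6, array([562.9, 244.4, 178.9])), (0.39, array([580. , 239.6, 134.3]))]
top red_hook [(0.84, array([643.2, 239.8, 175.7]))]
top rack [(0.8, array([638.7, 126.9,  -3.9]))]
top shelf_edge [(0.91, array([555.1, 128.1, 326.6])), (0.37, array([641.4, 239.6, 177.8]))]
top scale [(0.67, array([ 555.6, -290.9,    1.2]))]
top plate_mid [(0.88, array([ 562.2, -289.4,   56.4])), (0.57, array([563.9, 242.3, 176.6]))]
top zero_top [(0.53, array([ 430. , -330.2,   56.3]))]
top bin_blue [(0.73, array([578.2,  12.6, 133.9])), (0.17, array([579.6, 238.4, 130.9]))]
top bin_yellow [(0.94, array([575.7, 132.2, 134.7]))]
top tape_roll [(0.88, array([387.3, 127.1,  -0.7])), (0.27, array([ 557.6, -291. ,   58.9]))]
top glue [(0.61, array([ 515.1, -473.3,    4.7]))]
top stock_jar [(0.66, array([432.9, -63.7,   0.4]))]
top pen_cup [(0.97, array([332.9, 308.8,   0. ]))]
top jar_front [(0.48, array([555.2, 244.2, 134.4]))]
top jar_back [(0.45, array([602.7, 238.2, 136.5]))]
side bin_red [(0.64, array([576.
[... 246 characters left out ...]

side plate_mid [(0.98, array([ 558. , -290.6,   61.8])), (0.3, array([336. , 308. ,  -0.4]))]
side zero_top [(0.52, array([ 427.7, -326.9,   58.5]))]
side bin_blue [(0.68, array([571.1,  13.6, 129.3]))]
side bin_yellow [(0.84, array([569.9, 129.6, 134.6]))]
side tape_roll [(0.58, array([383.5, 127.7,   3.2])), (0.54, array([641.9, 236. , 177. ]))]
side glue [(0.51, array([ 514.6, -472.9,    3. ]))]
side stock_jar [(0.91, array([427.6, -62. ,   1.7])), (0.45, array([ 431.4, -328.6,   60.8]))]
side pen_cup [(0.75, array([333.1, 306.2,  -0.8]))]
side jar_front [(0.43, array([553.4, 242.4, 139.4]))]
side jar_back [(0.6, array([ 513.6, -471.5,    1.4])), (0.44, array([606. , 237.9, 138.3]))]
1.7
```

```bash
python3 - <<'E'
from h import *
np.set_printoptions(precision=1,suppress=True)
for cam in ["top","side"]:
  d=np.load(cam+"_d.npy");P=cloud(cam,d);ok=d>0
  def sel(x0,x1,y0,y1,z0,z1):
    m=ok&(P[...,0]>x0)&(P[...,0]<x1)&(P[...,1]>y0)&(P[...,1]<y1)&(P[...,2]>z0)&(P[...,2]<z1);return P[m]
  q=sel(440,680,-400,-180,52,70)
  print(cam,"plate",len(q),q.mean(0),cv2.minAreaRect(q[:,:2].astype(np.float32)),np.median(q[:,2]))
  q=sel(410,450,-355,-305,20,75); print("button area z hist",np.histogram(q[:,2],bins=np.arange(20,76,4)))
  b=q[q[:,2]>44]; print("button",len(b),b.mean(0),np.median(b,0),b.min(0),b.max(0))
  for n,y in [("red",239),("yel",129),("blu",13)]:
    q=sel(505,650,y-45,y+45,184,200); print(n,len(q),q.mean(0),cv2.minAreaRect(q[:,:2].astype(np.float32)))
    q=sel(500,560,y-28,y+28,140,192); f=q[q[:,0]<np.percentile(q[:,0],20)];print(" front",np.median(f,0))
  q=sel(530,700,-100,360,300,345)
  print("shelf",q.min(0),q.max(0),np.percentile(q[:,2],[5,50,95]))
# button via region
for cam in ["top","side"]:
  d=np.load(cam+"_d.npy");P=cloud(cam,d)
  for q in ["zero_top","bin_red","plate_mid"]:
    r=ctrl.regions_of(cam,q)
    if r:
      m=r[0]['mask']&(d>0);p=P[m];print(cam,q,r[0]['score'],m.sum(),np.median(p,0),p.min(0),p.max(0))
top=cv2.imread("pics/top0.png");cv2.imwrite("pics/topz.png",np.hstack([cv2.resize(top[120:250,90:290],None,fx=2.4,fy=2.4,interpolation=2),cv2.resize(top[130:242,290:420],None,fx=2.4,fy=312/112,interpolation=2)]))
E
```

```text
top plate 2786 [ 557.1 -290.1   59.8] ((542.3392333984375, -288.93292236328125), (160.67935180664062, 198.4475555419922), 85.32584381103516) 59.83983555559425
button area z hist (array([ 0,  0,  4, 16, 19, 14, 30, 40, 36, 35, 12,  3,  0]), array([20, 24, 28, 32, 36, 40, 44, 48, 52, 56, 60, 64, 68, 72]))
button 156 [ 431.3 -324.5   53.1] [ 432.3 -324.2   52.8] [ 411.3 -346.3   44.3] [ 448.7 -305.2   64.8]
red 249 [586.  242.8 191.9] ((583.427978515625, 243.33412170410156), (87.88739013671875, 115.71339416503906), 86.31240844726562)
 front [526.5 239.2 167.9]
yel 235 [585.4 130.4 192.6] ((581.2167358398438, 137.87762451171875), (74.47509002685547, 117.00528717041016), 88.7551498413086)
 front [522.7 123.7 173.4]
blu 224 [581.6  16.  192.5] ((577.4871826171875, 22.691463470458984), (73.70243072509766, 116.89928436279297), 88.09556579589844)
 front [519.   11.3 172.4]
shelf [552.8 -81.  300.2] [677.2 336.3 345. ] [328.9 334.9 344.1]
side plate 1083 [ 550.8 -287.4   62.3] ((540.37109375, -290.0461730957031), (165.00503540039062, 192.68978881835938), 83.74540710449219) 62.39344356394214
bu
[... 522 characters left out ...]
473632812)
 front [517.6 122.1 165.6]
blu 253 [564.5  13.4 191.1] ((567.517822265625, 12.124963760375977), (60.58756637573242, 109.75080871582031), 88.75804901123047)
 front [513.9   9.5 168.7]
shelf [548.1 -76.4 300.5] [675.3 336.2 345. ] [319.2 336.1 343.5]
top bin_red 0.78 554 [571.4 245.2 174.1] [524.9 211.1  -3.4] [640.7 319.8 202.1]
top plate_mid 0.76 4053 [ 520.2 -286.    58. ] [ 393.9 -386.6   -5.8] [ 646.1 -197.8   70.7]
side zero_top 0.48 41 [ 426.8 -324.3   59.6] [ 413.5 -344.4   47.4] [ 441.5 -308.4   64.2]
side bin_red 0.93 802 [573.3 261.1 177.3] [519.7  81.5  -1.5] [696.6 326.3 331.8]
side plate_mid 0.98 2069 [ 508.6 -269.2   58.2] [ 385.8 -450.    -4.6] [ 666.6 -198.2   70.1]
```

View pics/topz.png

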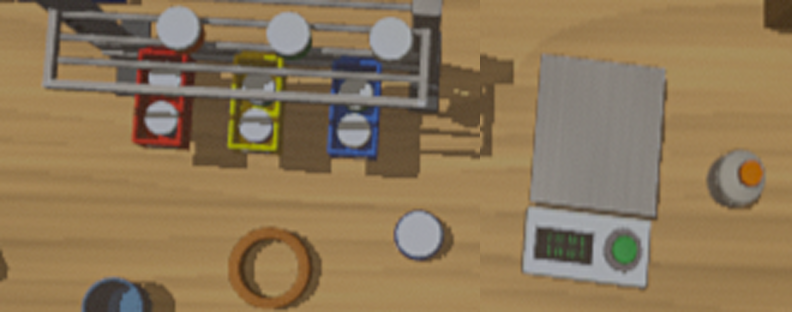

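```bash
python3 - <<'E'
from h import *
np.set_printoptions(precision=3,suppress=True)
q=ctrl.sense()['ee_rot'];print(R.from_quat(np.r_[q[1:],q[0]]).as_matrix())
print(ctrl.grip_depth,[a for a in dir(ctrl) if a[0]!='_'])
d=np.load("top_d.npy");P=cloud("top",d)
# top edges of shelf / rack heights & shelf front edge line
m=(d>0)&(P[...,2]>315)&(P[...,2]<345)&(P[...,0]<585)&(P[...,1]>-90)&(P[...,1]<340)
p=P[m];print(len(p));print(np.polyfit(p[:,1],p[:,0],1),p[:,0].min(),p[:,0].max())
E
```

```text
[[ 0.36  -0.     0.933]
 [-0.933  0.     0.36 ]
 [-0.    -1.     0.   ]]
18.700000000000003 ['PlanningError', 'boxes_of', 'camera_params', 'capture', 'finish_job', 'grip_depth', 'pinpoint', 'regions_of', 'sense']
625
[  0.242 492.223] 206.2281261292352 584.9874521106
```

drive_tool(gripper=[1,1,1,1,1,1,1,1,1,1,1], offset=[[-0.0065,0.01,0.0282],[-0.0065,0.01,0.0282],[-0.0065,0.01,0.0282],[-0.0065,0.01,0.0282],[-0.0065,0.01,0.0282],[-0.0065,0.01,0.0282],[-0.0065,0.01,0.0282],[-0.0065,0.01,0.0282],[-0.0065,0.01,0.0282],[-0.0065,0.01,0.0282],[0,0,0]], turn=[0,0,0,0,0,0,0,0,0,0,0])

```text
time_s: 2.92
eef_pos: [430.9, -324.6, 129.4]
ee_rot: [0.584, -0.583, 0.4, -0.398]
force: [-0.4, 0.2, -1.1]
grip_width: -0.003
```

drive_tool(gripper=[1,1,1,1,1,1,1], offset=[[0.003,0.02,-0.003],[0,0.02,0],[0,0.018,0],[0,0.006,0],[0,0.004,0],[0,0.003,0],[0,0,0]], turn=[0,0,0,0,0,0,0])

```text
time_s: 3.5
eef_pos: [426.9, -332.0, 60.7]
ee_rot: [-0.583, 0.583, -0.4, 0.4]
force: [0.5, -0.4, -1.1]
grip_width: -0.003
```

drive_tool(gripper=[1,1,1,1], offset=[[-0.002,0.003,0.002],[0,0.003,0],[0,0.002,0],[0,0,0]], turn=[0,0,0,0])

```text
time_s: 3.83
eef_pos: [428.5, -329.4, 52.7]
ee_rot: [-0.583, 0.583, -0.4, 0.401]
force: [2.7, 0.4, 5.0]
grip_width: 0.002
```

drive_tool(gripper=[1,1,1,1], offset=[[0,0.0015,0],[0,0.001,0],[0,0,0],[0,0,0]], turn=[0,0,0,0])

```text
time_s: 4.17
eef_pos: [428.6, -329.5, 51.8]
ee_rot: [-0.583, 0.583, -0.399, 0.401]
force: [-2.5, 6.0, 19.0]
grip_width: -0.002
```

drive_tool(gripper=[1,0,0,0,0,0,0,0,0,0,0,0,0,0,0,0,0,0,0,0], offset=[[0,-0.01,0],[0,-0.035,0],[0,-0.039,0],[0,-0.039,0],[0,-0.039,0],[0,-0.039,0],[0,-0.039,0],[0,-0.039,0],[0,-0.039,0],[0,-0.039,0],[0,-0.039,0],[0,-0.039,0],[-0.039,0,0],[-0.039,0,0],[-0.039,0,0],[-0.039,0,0],[-0.039,0,0],[-0.039,0,0],[-0.039,0,0],[-0.039,0,0]], turn=[0,0,2.25,2.25,2.25,2.25,2.25,2.25,2.25,2.25,2.25,2.25,0,0,0,0,0,0,0,0])

```text
time_s: 5.83
eef_pos: [435.0, -15.5, 484.7]
ee_rot: [0.493, -0.494, 0.506, -0.506]
force: [0.8, 0.1, -0.3]
grip_width: 1.002
```

drive_tool(gripper=[0,0,0,0,0,0,0,0], offset=[[0,0,0.035],[0,0,0.04],[0,0,0.04],[0,0,0.04],[0,0,0.04],[0,0,0.04],[0,0,0.04],[0,0,0.04]], turn=[0,0,0,0,0,0,0,0])

```text
time_s: 6.5
eef_pos: [680.0, -23.7, 442.7]
ee_rot: [-0.5, 0.488, -0.501, 0.512]
force: [0.0, -0.3, -1.7]
grip_width: 0.999
```

```bash
python3 - <<'E'
from h import *
np.set_printoptions(precision=3,suppress=True)
s=ctrl.sense();q=s['ee_rot'];print(s['joints'],s['dq'],s['eef_pos']);print(R.from_quat(np.r_[q[1:],q[0]]).as_matrix())
E
```

```text
[-0.209  0.791  0.191  0.007  2.137  1.391] [ 0.044  0.262 -0.016  0.037 -0.541  0.064] [679.96  -23.737 442.749]
[[-0.025  0.023  0.999]
 [-1.     0.001 -0.025]
 [-0.002 -1.     0.023]]
```

drive_tool(gripper=[0,0,0,0], offset=[[0,-0.03,0.02],[0,-0.03,0.02],[0,-0.03,0.02],[0,-0.03,0.02]], turn=[0,0,0,0])

```text
time_s: 6.83
eef_pos: [656.4, -21.7, 499.8]
ee_rot: [-0.518, 0.468, -0.479, 0.532]
force: [-0.1, 0.5, -0.1]
grip_width: 1.001
```

```bash
cat > st.py <<'E'
from h import *
np.set_printoptions(precision=3,suppress=True)
s=ctrl.sense();q=s['ee_rot'];M=R.from_quat(np.r_[q[1:],q[0]]).as_matrix()
print(s['time_s'],s['joints'],s['dq'],s['eef_pos'],s['force'],s['grip_width']);print(M)
y=M[:,1];print("tilt deg",np.degrees(np.arccos(-y[2])),"heading",np.degrees(np.arctan2(y[1],y[0])),"x-axis",M[:,0],"grasp pt",s['eef_pos']-18.7*y)
E
python3 st.py
```

```text
6.8333 [-0.218  0.707  0.187  0.022  2.145  1.39 ] [-0.03  -0.217  0.001  0.045  0.018 -0.003] [656.377 -21.742 499.758] [-0.067  0.504 -0.098] 1.000562373890696
[[-0.025  0.104  0.994]
 [-1.    -0.004 -0.025]
 [ 0.002 -0.995  0.104]]
tilt deg 5.976110670394512 heading -2.4092014470082623 x-axis [-0.025 -1.     0.002] grasp pt [654.431 -21.66  518.357]
```

drive_tool(gripper=[0,0,0,0,0,0], offset=[[0,-0.026,0.032],[0,-0.026,0.032],[0,-0.026,0.032],[0,-0.026,0.032],[0,-0.026,0.032],[0,-0.026,0.032]], turn=[0,0,0,0,0,0])

```text
time_s: 7.33
eef_pos: [663.1, -20.7, 530.2]
ee_rot: [-0.545, 0.436, -0.446, 0.56]
force: [0.5, -0.4, 0.6]
grip_width: 0.999
```

```bash
python3 st.py
```

```text
7.3333 [-0.224  0.665  0.187  0.048  2.069  1.399] [-0.015 -0.114 -0.002  0.053 -0.131  0.013] [663.149 -20.749 530.169] [ 0.531 -0.405  0.613] 0.998960455810832
[[-0.025  0.222  0.975]
 [-1.    -0.007 -0.024]
 [ 0.002 -0.975  0.222]]
tilt deg 12.813728858461356 heading -1.87542706179567 x-axis [-0.025 -1.     0.002] grasp pt [659.004 -20.613 548.404]
```

drive_tool(gripper=[0,0,0,0,0,0,0,0,0,0,0,0], offset=[[0,-0.016,0.038],[0,-0.016,0.038],[0,-0.016,0.038],[0,-0.016,0.038],[0,-0.014,0.038],[0,-0.014,0.038],[0,-0.012,0.038],[0,-0.012,0.038],[0,-0.01,0.04],[0,-0.01,0.04],[0,-0.01,0.04],[0,-0.01,0.04]], turn=[0,0,0,0,0,0,0,0,0,0,0,0])

```text
time_s: 8.33
eef_pos: [737.9, -20.8, 540.2]
ee_rot: [-0.597, 0.361, -0.369, 0.614]
force: [-0.2, 0.7, -0.9]
grip_width: 1.001
```

```bash
python3 st.py
```

```text
8.3333 [-0.217  0.686  0.188  0.088  1.788  1.419] [ 0.    -0.004 -0.004  0.041 -0.268  0.012] [737.863 -20.774 540.222] [-0.193  0.75  -0.859] 1.000880003602643
[[-0.026  0.466  0.884]
 [-1.    -0.014 -0.021]
 [ 0.003 -0.884  0.467]]
tilt deg 27.81676802080425 heading -1.7794950216817114 x-axis [-0.026 -1.     0.003] grasp pt [729.141 -20.503 556.761]
```

drive_tool(gripper=[0,0,0,0,0], offset=[[0,-0.008,0.04],[0,-0.008,0.04],[0,-0.008,0.04],[0,-0.008,0.04],[0,0,0]], turn=[0,0,0,0,0])

```text
time_s: 8.75
eef_pos: [757.2, -20.7, 553.3]
ee_rot: [-0.613, 0.334, -0.34, 0.63]
force: [-0.3, 0.3, -0.1]
grip_width: 1.001
```

```bash
python3 st.py
```

```text
8.75 [-0.216  0.685  0.187  0.101  1.699  1.422] [-0.001  0.     0.001 -0.007  0.042 -0.001] [757.173 -20.711 553.266] [-0.331  0.313 -0.091] 1.0009233796978863
[[-0.026  0.546  0.838]
 [-1.    -0.017 -0.02 ]
 [ 0.003 -0.838  0.546]]
tilt deg 33.09831335700618 heading -1.764934479457148 x-axis [-0.026 -1.     0.003] grasp pt [746.966 -20.396 568.932]
```

drive_tool(gripper=[0,0,0,0,0,0,0,0,0,0], offset=[[0.001,-0.014,-0.032],[0.001,-0.014,-0.032],[0.001,-0.014,-0.032],[0.001,-0.014,-0.032],[0.001,-0.014,-0.032],[0.001,-0.014,-0.032],[0.001,-0.014,-0.032],[0.001,-0.014,-0.032],[0.001,-0.014,-0.032],[0,0,0]], turn=[0,0,0,0,0,0,0,0,0,0])

```text
time_s: 9.58
eef_pos: [472.7, -21.8, 510.2]
ee_rot: [-0.613, 0.334, -0.34, 0.63]
force: [-0.4, 0.8, 0.1]
grip_width: 1.004
```

```bash
python3 st.py
```

```text
9.5833 [-0.408 -0.174  1.418  0.206  1.357  1.199] [ 0.026  0.116 -0.129 -0.016 -0.035  0.054] [472.703 -21.802 510.168] [-0.373  0.81   0.112] 1.0040803881669786
[[-0.025  0.545  0.838]
 [-1.    -0.018 -0.019]
 [ 0.005 -0.838  0.546]]
tilt deg 33.07807407035743 heading -1.8500360348115068 x-axis [-0.025 -1.     0.005] grasp pt [462.502 -21.473 525.837]
```

drive_tool(gripper=[0,0,0,0,0,0,0,0,0,0,0], offset=[[-0.0266,0.0198,-0.0105],[-0.0266,0.0198,-0.0105],[-0.0266,0.0198,-0.0105],[-0.0266,0.0198,-0.0105],[-0.0266,0.0198,-0.0105],[-0.0266,0.0198,-0.0105],[-0.0266,0.0198,-0.0105],[-0.0266,0.0198,-0.0105],[-0.0266,0.0198,-0.0105],[-0.0266,0.0198,-0.0105],[0,0,0]], turn=[0,0,0,0,0,0,0,0,0,0,0])

```text
time_s: 10.5
eef_pos: [502.1, 245.1, 280.1]
ee_rot: [-0.612, 0.338, -0.342, 0.628]
force: [1.0, -0.6, 0.2]
grip_width: 1.004
```

```bash
python3 st.py; python3 - <<'E'
from h import *
for n in ["side","top"]:
    p,d=ctrl.capture(n); cv2.imwrite(f"pics/{n}1.png",p[:,:,::-1]); np.save(f"{n}_d1.npy",d)
    for q in ["bin_red","red_grip","red_hook"]:
        print(n,q,[(round(x['score'],2),w(n,x['centre']).round(1)) for x in ctrl.pinpoint(n,q)[:1]])
a=cv2.imread("pics/side1.png")[130:330,130:330];b=cv2.imread("pics/top1.png")[110:260,90:290]
cv2.imwrite("pics/c1.png",np.hstack([cv2.resize(a,(400,400),interpolation=2),cv2.resize(b,(400,400),interpolation=2)]))
E
```

```text
10.5 [ 0.333  0.12   1.715 -0.273  0.786  2.066] [-0.072 -0.075 -0.033  0.055  0.059 -0.139] [502.125 245.09  280.116] [ 0.955 -0.559  0.187] 1.0035581008299972
[[-0.022  0.538  0.843]
 [-1.    -0.016 -0.016]
 [ 0.005 -0.843  0.538]]
tilt deg 32.55615541796824 heading -1.6743497116685486 x-axis [-0.022 -1.     0.005] grasp pt [492.066 245.384 295.878]
side bin_red [(0.77, array([576. , 241.3, 136.5]))]
side red_grip [(0.78, array([563.4, 242.1, 183.1]))]
side red_hook [(0.78, array([645.1, 239.6, 175.8]))]
top bin_red [(0.63, array([579. , 240.3, 131.3]))]
top red_grip [(0.63, array([566. , 240.8, 179.7]))]
top red_hook [(0.59, array([640.6, 239.1, 178.1]))]
```

View pics/c1.png

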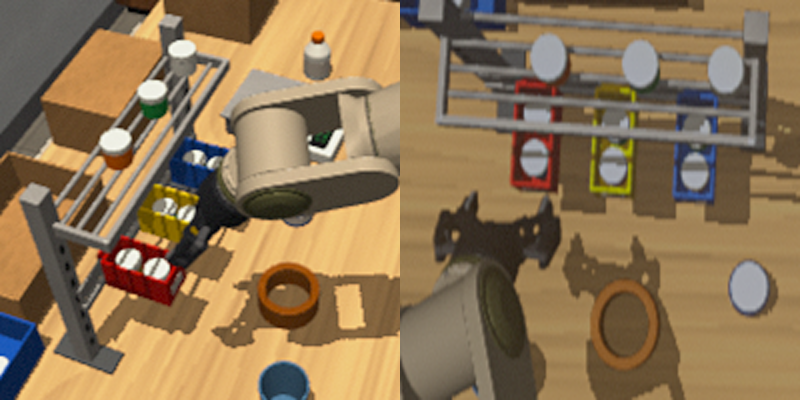

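```bash
python3 - <<'E'
from h import *
np.set_printoptions(precision=1,suppress=True)
for n in ["top","side"]:
    d=np.load(n+"_d1.npy");P=cloud(n,d)
    m=(d>0)&(P[...,0]>440)&(P[...,0]<545)&(P[...,1]>150)&(P[...,1]<330)&(P[...,2]>255)&(P[...,2]<315)
    p=P[m];print(n,len(p),p.min(0),p.max(0),np.percentile(p[:,1],[2,98]))
    q=p[p[:,0]>480];print(np.histogram(q[:,1],bins=np.arange(150,335,10)))
    # rim of red
    m=(d>0)&(P[...,0]>520)&(P[...,0]<560)&(P[...,1]>190)&(P[...,1]<290)&(P[...,2]>184)&(P[...,2]<204)
    q=P[m];print("rim y",np.percentile(q[:,1],[1,99]),np.histogram(q[:,1],bins=np.arange(200,285,4)))
E
```

```text
top 38 [486.  186.3 294.7] [507.6 298.6 314.8] [187.1 296.2]
(array([ 0,  0,  0,  4,  9,  0,  0,  0,  0,  0,  0,  0,  0, 22,  3,  0,  0,
        0]), array([150, 160, 170, 180, 190, 200, 210, 220, 230, 240, 250, 260, 270,
       280, 290, 300, 310, 320, 330]))
rim y [214.6 270.8] (array([ 0,  0,  0, 10, 15,  3,  3,  4,  3,  2,  4,  5,  5,  3,  2,  3, 17,
       13,  0,  0,  0]), array([200, 204, 208, 212, 216, 220, 224, 228, 232, 236, 240, 244, 248,
       252, 256, 260, 264, 268, 272, 276, 280, 284]))
side 27 [481.  197.3 291.1] [500.7 301.5 312.7] [198.  301.3]
(array([ 0,  0,  0,  0,  4,  4,  0,  0,  0,  0,  0,  0,  0,  1, 16,  2,  0,
        0]), array([150, 160, 170, 180, 190, 200, 210, 220, 230, 240, 250, 260, 270,
       280, 290, 300, 310, 320, 330]))
rim y [213.2 269.7] (array([ 0,  0,  0,  7,  7,  0,  0,  5,  1,  7,  4,  5,  4,  3,  5,  5, 20,
       20,  0,  0,  0]), array([200, 204, 208, 212, 216, 220, 224, 228, 232, 236, 240, 244, 248,
       252, 256, 260, 264, 268, 272, 276, 280, 284]))
```

drive_tool(gripper=[0,0,0,0,0,0], offset=[[0.002,0.026,0],[0,0.026,0],[0,0.026,0],[0,0.026,0],[0,0.02,0],[0,0,0]], turn=[0,0,0,0,0,0])

```text
time_s: 11.4
eef_pos: [571.0, 236.6, 177.8]
ee_rot: [-0.611, 0.336, -0.342, 0.63]
force: [-0.8, -0.2, 0.0]
grip_width: 1.001
```

```bash
python3 st.py; python3 - <<'E'
from h import *
for n in ["side","top"]:
    p,d=ctrl.capture(n); cv2.imwrite(f"pics/{n}2.png",p[:,:,::-1])
a=cv2.imread("pics/side2.png")[180:300,150:270];b=cv2.imread("pics/top2.png")[110:230,90:210]
cv2.imwrite("pics/c2.png",np.hstack([cv2.resize(a,(400,400),interpolation=2),cv2.resize(b,(400,400),interpolation=2)]))
E
```

```text
11.4 [ 0.272  0.348  1.712 -0.314  0.555  2.091] [ 0.021 -0.076 -0.009  0.016  0.059 -0.012] [570.989 236.615 177.795] [-0.762 -0.207  0.035] 1.0012106851327622
[[-0.027  0.54   0.841]
 [-1.    -0.018 -0.02 ]
 [ 0.005 -0.842  0.54 ]]
tilt deg 32.67974073354349 heading -1.9592156763777984 x-axis [-0.027 -1.     0.005] grasp pt [560.898 236.96  193.535]
```

View pics/c2.png

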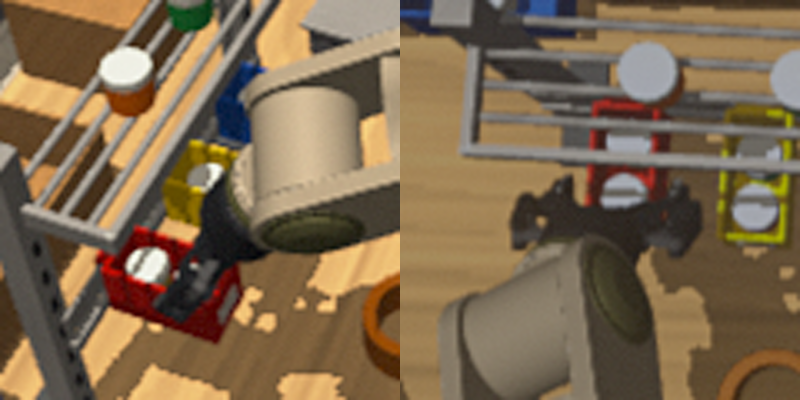

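drive_tool(gripper=[0,0,0], offset=[[-0.0045,0.009,-0.003],[0,0.009,-0.002],[0,0,0]], turn=[0,0,0])

```text
time_s: 11.75
eef_pos: [576.1, 242.3, 162.1]
ee_rot: [-0.613, 0.335, -0.341, 0.629]
force: [-0.4, 0.8, -0.2]
grip_width: 0.999
```

drive_tool(gripper=[0.2,0.3,0.4,0.6,1,1,1], offset=[[0,0,0],[0,0,0],[0,0,0],[0,0,0],[0,0,0],[0,0,0],[0,0,0]], turn=[0,0,0,0,0,0,0], force=50)

```text
time_s: 12.33
eef_pos: [576.3, 241.8, 163.9]
ee_rot: [-0.613, 0.335, -0.341, 0.63]
force: [-2.7, -4.6, 3.6]
grip_width: 0.651
```

```bash
python3 st.py; python3 - <<'E'
from h import *
for n in ["side","top"]:
    p,d=ctrl.capture(n); cv2.imwrite(f"pics/{n}3.png",p[:,:,::-1])
a=cv2.imread("pics/side3.png")[180:300,150:270];b=cv2.imread("pics/top3.png")[110:230,90:210]
cv2.imwrite("pics/c3.png",np.hstack([cv2.resize(a,(400,400),interpolation=2),cv2.resize(b,(400,400),interpolation=2)]))
E
```

```text
12.3333 [ 0.279  0.379  1.71  -0.338  0.524  2.122] [ 0.     0.001 -0.001 -0.001 -0.    -0.001] [576.343 241.785 163.925] [-2.707 -4.595  3.561] 0.6508546637533571
[[-0.025  0.544  0.839]
 [-1.    -0.017 -0.019]
 [ 0.004 -0.839  0.544]]
tilt deg 32.959988539370464 heading -1.8048602910645124 x-axis [-0.025 -1.     0.004] grasp pt [566.175 242.106 179.615]
```

View pics/c3.png

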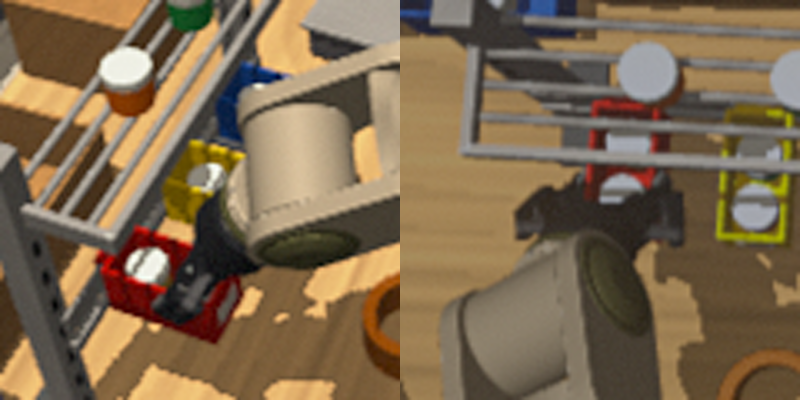

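drive_tool(gripper=[1,1,1,1,1,1,1,1], offset=[[0,-0.0035,0.0023],[0,-0.0035,0.0023],[0,-0.0035,0.0023],[0,-0.0035,0.0023],[0,-0.0035,0.0023],[0,-0.003,0.002],[0,0,0],[0,0,0]], turn=[0,0,0,0,0,0,0,0])

```text
time_s: 13.1
eef_pos: [576.7, 242.4, 188.0]
ee_rot: [-0.613, 0.334, -0.341, 0.63]
force: [-0.2, 0.2, -2.7]
grip_width: 0.646
```

```bash
python3 st.py; python3 - <<'E'
from h import *
for n in ["side","top"]:
    p,d=ctrl.capture(n); cv2.imwrite(f"pics/{n}4.png",p[:,:,::-1])
    for q in ["bin_red","red_hook","bin_yellow"]:
        print(n,q,[(round(x['score'],2),w(n,x['centre']).round(1)) for x in ctrl.pinpoint(n,q)[:1]])
a=cv2.imread("pics/side4.png")[180:300,150:270];b=cv2.imread("pics/top4.png")[110:230,90:210]
cv2.imwrite("pics/c4.png",np.hstack([cv2.resize(a,(400,400),interpolation=2),cv2.resize(b,(400,400),interpolation=2)]))
E
```

```text
13.1 [ 0.279  0.349  1.682 -0.307  0.579  2.087] [-0.     0.006  0.008 -0.002 -0.     0.002] [576.652 242.361 188.04 ] [-0.202  0.235 -2.653] 0.6461941326183327
[[-0.025  0.544  0.839]
 [-1.    -0.016 -0.019]
 [ 0.003 -0.839  0.544]]
tilt deg 32.96490405486144 heading -1.7050196390758108 x-axis [-0.025 -1.     0.003] grasp pt [566.481 242.664 203.73 ]
side bin_red [(0.83, array([575.7, 240.7, 160. ]))]
side red_hook [(0.59, array([645.5, 239.6, 201.1]))]
side bin_yellow [(0.49, array([574.6, 129.8, 136. ]))]
top bin_red [(0.69, array([578.8, 244.6, 153.8]))]
top red_hook [(0.74, array([644.3, 239.7, 201.5]))]
top bin_yellow []
```

View pics/c4.png

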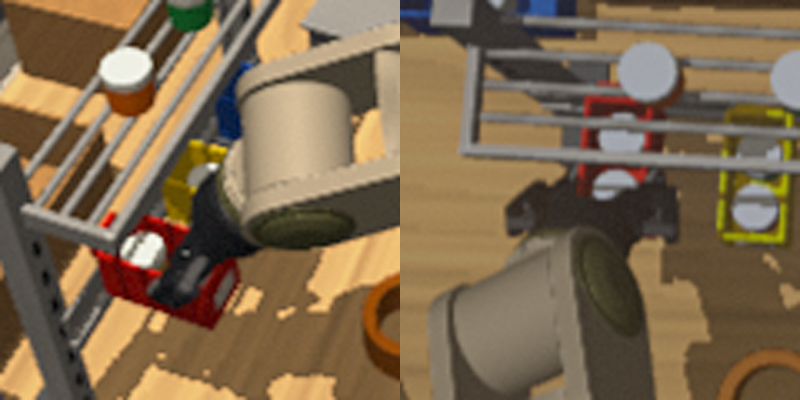

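drive_tool(gripper=[1,1,1,1,1,1,1,1,1,1], offset=[[0,-0.003,-0.0045],[0,-0.0055,-0.0085],[0.001,-0.0082,-0.0126],[0,-0.0082,-0.0126],[0.001,-0.0082,-0.0126],[0,-0.0082,-0.0126],[0,-0.0082,-0.0126],[0,-0.0055,-0.0085],[0,-0.003,-0.0045],[0,0,0]], turn=[0,0,0,0,0,0,0,0,0,0])

```text
time_s: 14.33
eef_pos: [469.7, 243.2, 188.3]
ee_rot: [-0.613, 0.334, -0.341, 0.629]
force: [0.6, 0.7, -4.0]
grip_width: 0.647
```

```bash
python3 st.py; python3 - <<'E'
from h import *
for n in ["side","top"]:
    p,d=ctrl.capture(n); cv2.imwrite(f"pics/{n}5.png",p[:,:,::-1])
    for q in ["bin_red","red_hook","stock_jar","bin_yellow","bin_blue"]:
        print(n,q,[(round(x['score'],2),w(n,x['centre']).round(1)) for x in ctrl.pinpoint(n,q)[:1]])
a=cv2.imread("pics/side5.png")[130:330,130:330];b=cv2.imread("pics/top5.png")[110:260,90:290]
cv2.imwrite("pics/c5.png",np.hstack([cv2.resize(a,(400,400),interpolation=2),cv2.resize(b,(400,400),interpolation=2)]))
E
```

```text
14.3333 [ 0.356  0.163  1.93  -0.406  0.545  2.245] [-0.017  0.026 -0.034  0.008 -0.006 -0.019] [469.723 243.176 188.288] [ 0.578  0.697 -4.047] 0.6473455072126749
[[-0.024  0.544  0.839]
 [-1.    -0.016 -0.019]
 [ 0.003 -0.839  0.544]]
tilt deg 32.96140540405864 heading -1.667887492754701 x-axis [-0.024 -1.     0.003] grasp pt [459.553 243.473 203.978]
side bin_red [(0.72, array([467.1, 243.1, 159.7]))]
side red_hook [(0.69, array([537.7, 238.9, 201.2]))]
side stock_jar []
side bin_yellow [(0.6, array([568.5, 126.8, 136. ]))]
side bin_blue [(0.66, array([570.8,  10.8, 131.6]))]
top bin_red [(0.79, array([472.9, 243.5, 156.1]))]
top red_hook [(0.76, array([537.6, 236.7, 201.4]))]
top stock_jar [(0.71, array([433.2, -63.5,   0.8]))]
top bin_yellow [(0.89, array([578.8, 127.1, 134.3]))]
top bin_blue [(0.26, array([554. , 129.5, 324.2]))]
```

View pics/c5.png

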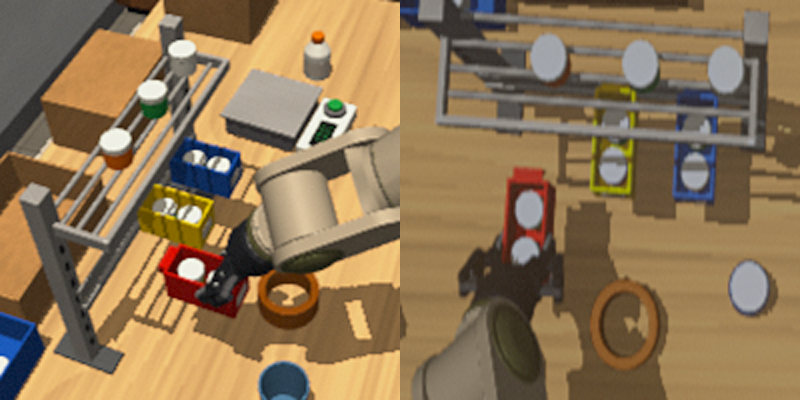

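drive_tool(gripper=[1,1,1,1,1,1,1,1,1,1,1,1,1,1,1,1,1,1,1,1], offset=[[0,-0.005,0.001],[0,-0.01,0.003],[0,-0.01,0.003],[0,-0.01,0.003],[0,-0.01,0.003],[0.004,-0.01,0.003],[0.008,-0.005,0.001],[0.012,0,0],[0.016,0,0],[0.02,0,0],[0.024,0,0],[0.024,0,0],[0.024,0,0],[0.024,0,0],[0.024,0,0],[0.024,0,0],[0.018,0,0],[0.012,0,0],[0.006,0,0],[0,0,0]], turn=[0,0,0,0,0,0,0,0,0,0,0,0,0,0,0,0,0,0,0,0])

```text
time_s: 16.6
eef_pos: [445.9, 2.5, 248.9]
ee_rot: [-0.612, 0.334, -0.341, 0.63]
force: [-0.4, 0.1, -2.3]
grip_width: 0.652
```

```bash
python3 st.py
```

```text
16.6 [-0.366 -0.177  2.09   0.281  0.697  1.064] [ 0.046  0.002  0.001 -0.024 -0.005  0.058] [445.914   2.451 248.931] [-0.364  0.11  -2.278] 0.6515960461323493
[[-0.027  0.544  0.838]
 [-1.    -0.018 -0.02 ]
 [ 0.004 -0.839  0.545]]
tilt deg 32.995159837308584 heading -1.8685572432851854 x-axis [-0.027 -1.     0.004] grasp pt [435.736   2.783 264.615]
```

drive_tool(gripper=[1,1,1,1,1,1,1,1,1,1,1,1,1,1,1,1,1,1,1,1], offset=[[0.006,0,0],[0.012,0,0],[0.018,0,0],[0.024,0,0],[0.024,0,0],[0.024,0,0],[0.024,0,0],[0.024,0,0],[0.022,0.002,0.001],[0.02,0.006,0.004],[0.018,0.01,0.006],[0.016,0.013,0.008],[0.014,0.015,0.009],[0.012,0.015,0.009],[0.01,0.015,0.009],[0.008,0.013,0.008],[0.006,0.01,0.006],[0.004,0.007,0.004],[0.002,0.004,0.002],[0,0,0]], turn=[0,0,0,0,0,0,0,0,0,0,0,0,0,0,0,0,0,0,0,0])

```text
time_s: 18.27
eef_pos: [554.3, -287.0, 192.5]
ee_rot: [-0.613, 0.335, -0.341, 0.629]
force: [0.1, 0.1, -2.7]
grip_width: 0.649
```

```bash
python3 st.py; python3 - <<'E'
from h import *
for n in ["side","top"]:
    p,d=ctrl.capture(n); cv2.imwrite(f"pics/{n}6.png",p[:,:,::-1])
    for q in ["bin_red","red_hook","red_grip","plate_mid","scale"]:
        print(n,q,[(round(x['score'],2),w(n,x['centre']).round(1)) for x in ctrl.pinpoint(n,q)[:1]])
a=cv2.imread("pics/side6.png")[100:250,200:350];b=cv2.imread("pics/top6.png")[100:260,270:430]
cv2.imwrite("pics/c6.png",np.hstack([cv2.resize(a,(400,400),interpolation=2),cv2.resize(b,(400,400),interpolation=2)]))
E
```

```text
18.2667 [-0.831  0.344  1.676  0.583  0.789  0.415] [-0.007 -0.031  0.024  0.001  0.01  -0.004] [ 554.297 -286.964  192.519] [ 0.148  0.117 -2.728] 0.6492829851361351
[[-0.024  0.543  0.839]
 [-1.    -0.016 -0.019]
 [ 0.003 -0.839  0.543]]
tilt deg 32.91831026183534 heading -1.6452655483409573 x-axis [-0.024 -1.     0.003] grasp pt [ 544.139 -286.672  208.216]
side bin_red [(0.86, array([ 556.6, -289.7,  162.1]))]
side red_hook [(0.59, array([ 623.5, -287.8,  204.6]))]
side red_grip []
side plate_mid [(0.89, array([ 555.6, -290.7,   61.9]))]
side scale [(0.74, array([428.1, -62.2,  -0.7]))]
top bin_red [(0.68, array([ 554.3, -288.9,  158.5]))]
top red_hook [(0.92, array([ 621.7, -289.9,  207.5]))]
top red_grip [(0.9, array([ 542.7, -291.5,  209.2]))]
top plate_mid [(0.91, array([ 560.5, -291.8,   57.6]))]
top scale [(0.71, array([ 556.4, -293.2,   -2.5]))]
```

View pics/c6.png

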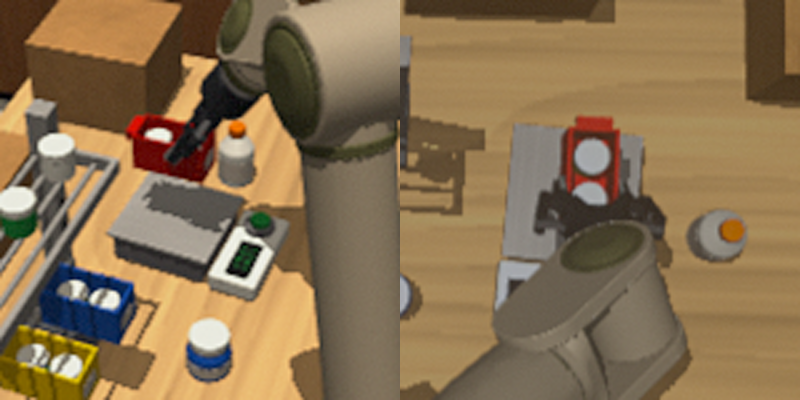

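drive_tool(gripper=[1,1,1,1,1,1,1,1,1,1,1,1], offset=[[0.001,0.004,-0.002],[0.001,0.008,-0.005],[0,0.009,-0.0055],[0,0.009,-0.0055],[0,0.009,-0.0055],[0,0.009,-0.0055],[0,0.009,-0.0055],[0,0.008,-0.005],[0,0.006,-0.0037],[0,0.004,-0.0024],[0,0.002,-0.0012],[0,0,0]], turn=[0,0,0,0,0,0,0,0,0,0,0,0])

```text
time_s: 19.87
eef_pos: [556.5, -289.6, 102.5]
ee_rot: [-0.613, 0.334, -0.341, 0.629]
force: [-0.4, -0.7, -3.6]
grip_width: 0.646
```

```bash
python3 st.py; python3 - <<'E'
from h import *
for n in ["side","top"]:
    p,d=ctrl.capture(n); cv2.imwrite(f"pics/{n}7.png",p[:,:,::-1])
    for q in ["bin_red","red_hook","red_grip","plate_mid","glue"]:
        print(n,q,[(round(x['score'],2),w(n,x['centre']).round(1)) for x in ctrl.pinpoint(n,q)[:1]])
a=cv2.imread("pics/side7.png")[100:250,200:350];b=cv2.imread("pics/top7.png")[100:260,270:430]
cv2.imwrite("pics/c7.png",np.hstack([cv2.resize(a,(400,400),interpolation=2),cv2.resize(b,(400,400),interpolation=2)]))
E
```

```text
19.8667 [-0.831  0.478  1.751  0.735  0.622  0.217] [-0.001 -0.016 -0.011 -0.01   0.007  0.014] [ 556.533 -289.578  102.512] [-0.353 -0.667 -3.593] 0.6461879120875491
[[-0.025  0.543  0.839]
 [-1.    -0.016 -0.02 ]
 [ 0.003 -0.839  0.544]]
tilt deg 32.937514078835534 heading -1.6897661922249845 x-axis [-0.025 -1.     0.003] grasp pt [ 546.37  -289.278  118.206]
side bin_red [(0.56, array([ 555.2, -293. ,   71.1]))]
side red_hook [(0.71, array([ 625.8, -294.1,  115.9]))]
side red_grip [(0.9, array([ 545.4, -286.5,  121.1]))]
side plate_mid [(0.6, array([ 555.9, -291.3,   58.5]))]
side glue [(0.55, array([ 513.4, -471.9,   -1. ]))]
top bin_red [(0.79, array([ 558.4, -289.2,   71.1]))]
top red_hook [(0.62, array([ 623.3, -289.2,  116.2]))]
top red_grip [(0.73, array([ 547.2, -290.6,  119.2]))]
top plate_mid [(0.76, array([ 558.8, -290.6,   59.6]))]
top glue [(0.94, array([ 516.3, -475.9,    4.4]))]
```

View pics/c7.png

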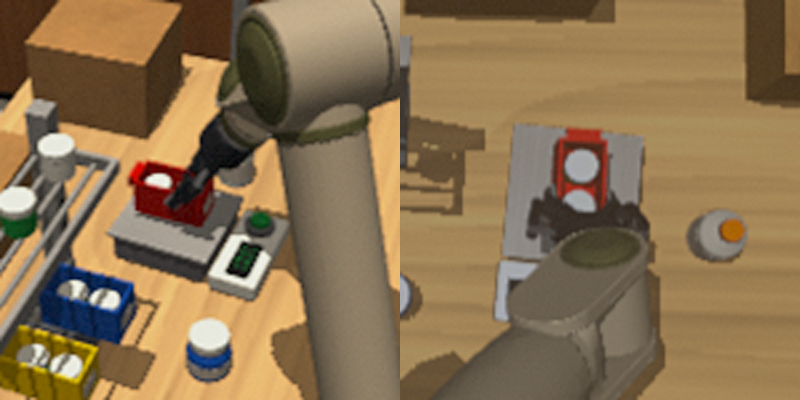

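drive_tool(gripper=[1,1,1,1,1,1,1,1], offset=[[0,0.0013,-0.0008],[0,0.0013,-0.0008],[0,0.0013,-0.0008],[0,0.0013,-0.0008],[0,0.0013,-0.0008],[0,0.0013,-0.0008],[0,0.0008,-0.0005],[0,0,0]], turn=[0,0,0,0,0,0,0,0])

```text
time_s: 21.13
eef_pos: [556.7, -289.6, 92.5]
ee_rot: [-0.613, 0.334, -0.341, 0.629]
force: [0.4, -1.0, -3.3]
grip_width: 0.646
```

drive_tool(gripper=[1,1,1,1], offset=[[0,0.0008,-0.0005],[0,0.0008,-0.0005],[0,0,0],[0,0,0]], turn=[0,0,0,0])

```text
time_s: 21.47
eef_pos: [556.8, -289.6, 90.9]
ee_rot: [-0.613, 0.334, -0.341, 0.63]
force: [0.7, -0.5, -2.7]
grip_width: 0.649
```

drive_tool(gripper=[1,1,1,1], offset=[[0,0.0008,-0.0005],[0,0.0008,-0.0005],[0,0,0],[0,0,0]], turn=[0,0,0,0])

```text
time_s: 21.8
eef_pos: [557.2, -289.9, 89.7]
ee_rot: [-0.613, 0.334, -0.34, 0.63]
force: [-1.9, 0.4, 3.5]
grip_width: 0.645
```

drive_tool(gripper=[0.33,0.3,0.25,0.2,0.1,0,0,0,0], offset=[[0,0,0],[0,0,0],[0,0,0],[0,0,0],[0,0,0],[0,0,0],[0,0,0],[0,0,0],[0,0,0]], turn=[0,0,0,0,0,0,0,0,0], force=20)

```text
time_s: 22.55
eef_pos: [556.8, -289.7, 89.0]
ee_rot: [-0.613, 0.334, -0.341, 0.63]
force: [-0.2, -0.8, -0.3]
grip_width: 1.001
```

```bash
python3 st.py; python3 - <<'E'
from h import *
for n in ["side","top"]:
    p,d=ctrl.capture(n); cv2.imwrite(f"pics/{n}8.png",p[:,:,::-1])
    for q in ["bin_red","red_hook","red_grip","plate_mid"]:
        print(n,q,[(round(x['score'],2),w(n,x['centre']).round(1)) for x in ctrl.pinpoint(n,q)[:1]])
a=cv2.imread("pics/side8.png")[100:250,200:350];b=cv2.imread("pics/top8.png")[100:260,270:430]
cv2.imwrite("pics/c8.png",np.hstack([cv2.resize(a,(400,400),interpolation=2),cv2.resize(b,(400,400),interpolation=2)]))
E
```

```text
22.55 [-0.831  0.501  1.759  0.765  0.599  0.181] [ 0.003 -0.001  0.001 -0.001  0.002 -0.   ] [ 556.833 -289.663   89.017] [-0.178 -0.793 -0.332] 1.0013778954859471
[[-0.025  0.544  0.839]
 [-1.    -0.016 -0.019]
 [ 0.003 -0.839  0.544]]
tilt deg 32.95263462794032 heading -1.714330849471995 x-axis [-0.025 -1.     0.003] grasp pt [ 546.666 -289.358  104.708]
side bin_red []
side red_hook [(0.74, array([ 623.6, -296.9,  105.1]))]
side red_grip [(0.91, array([ 542.6, -288.1,  106.8]))]
side plate_mid [(0.63, array([ 554.8, -290.6,   60. ]))]
top bin_red [(0.64, array([ 559.3, -288.6,   58.6]))]
top red_hook [(0.89, array([ 623.2, -291.9,  103.7]))]
top red_grip [(0.73, array([ 533.2, -289.7,   63.2]))]
top plate_mid [(0.79, array([ 561.3, -290.9,   57.7]))]
```

View pics/c8.png

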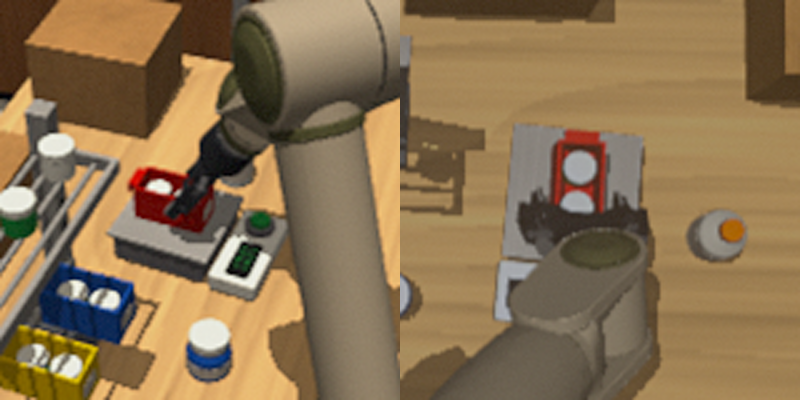

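drive_tool(gripper=[0,0,0,0,0,0,0,0,0,0,0,0], offset=[[0,-0.004,0],[0,-0.008,0],[0,-0.012,0],[0,-0.02,0],[0,-0.025,0],[0,-0.025,0],[0,-0.025,0],[0,-0.025,0],[0,-0.02,0],[0,-0.01,0],[0,0,0],[0,0,0]], turn=[0,0,0,0,0,0,0,0,0,0,0,0])

```text
time_s: 24.05
eef_pos: [462.2, -286.8, 234.9]
ee_rot: [-0.613, 0.334, -0.341, 0.63]
force: [-0.1, 0.3, 0.2]
grip_width: 1.001
```

```bash
python3 st.py; python3 - <<'E'
from h import *
for n in ["side","top"]:
    p,d=ctrl.capture(n); cv2.imwrite(f"pics/{n}9.png",p[:,:,::-1]); P=cloud(n,d)
    for q in ["bin_red","red_hook","plate_mid","jar_front","jar_back","bin_blue","bin_yellow","glue","stock_jar","tape_roll","pen_cup"]:
        print(n,q,[(round(x['score'],2),w(n,x['centre']).round(1)) for x in ctrl.pinpoint(n,q)[:1]])
    m=(d>0)&(P[...,0]>490)&(P[...,0]<640)&(P[...,1]>-335)&(P[...,1]<-245)&(P[...,2]>108)&(P[...,2]<128)
    q=P[m];print("rim",len(q),np.median(q,0).round(1),cv2.minAreaRect(q[:,:2].astype(np.float32)))
a=cv2.imread("pics/side9.png")[100:250,200:350];b=cv2.imread("pics/top9.png")[100:260,270:430]
cv2.imwrite("pics/c9.png",np.hstack([cv2.resize(a,(400,400),interpolation=2),cv2.resize(b,(400,400),interpolation=2)]))
E
```

```text
24.05 [-0.992  0.138  1.822  0.596  0.919  0.297] [ 0.012  0.03   0.009 -0.    -0.003 -0.002] [ 462.153 -286.836  234.869] [-0.099  0.302  0.245] 1.0008811296540185
[[-0.025  0.544  0.839]
 [-1.    -0.017 -0.02 ]
 [ 0.003 -0.839  0.544]]
tilt deg 32.95596987753379 heading -1.7578058397531993 x-axis [-0.025 -1.     0.003] grasp pt [ 451.985 -286.524  250.56 ]
side bin_red [(0.59, array([ 557.3, -288.8,   63.1]))]
side red_hook [(0.79, array([ 626.4, -295.9,  104.1]))]
side plate_mid [(0.8, array([ 555.8, -291.4,   58.8]))]
side jar_front [(0.41, array([ 532.3, -287.2,   65.1]))]
side jar_back [(0.61, array([559.6, 128.3, 328.1]))]
side bin_blue [(0.73, array([570.4,  10.8, 135.9]))]
side bin_yellow [(0.88, array([570.5, 127.6, 136. ]))]
side glue [(0.62, array([ 5.121e+02, -4.717e+02, -3.000e-01]))]
side stock_jar [(0.57, array([425.6, -64.4,  -1.3]))]
side tape_roll [(0.77, array([383.5, 126.2,   3.4]))]
side pen_cup [(0.62, array([333.7, 306.5,   0.8]))]
rim 276 [ 563.7 -290.4  117.1] ((561.5648193359375, -290.27001953125), (63.005271911621094, 125.69795989990234), 88.78797912597656)
top bin_red [(0.9, array([ 561. , -291.4,   56.4]))]
top red_hook [(0.58, array([ 623.6, -294.3,  104. ]))]
top plate_mid [(0.87, array([ 561.7, -290.4,   57.6]))]
top jar_front [(0.66, array([ 534.9, -287.6,   61.1]))]
top jar_back [(0.54, array([ 583.7, -291.2,   64.1]))]
top bin_blue [(0.69, array([579. ,  14.9, 133.8]))]
top bin_yellow []
top glue [(0.97, array([ 519.1, -474.1,    2.8]))]
top stock_jar [(0.9, array([433.7, -64.8,  -2.4]))]
top tape_roll [(0.57, array([388.5, 125.6,  -6.4]))]
top pen_cup [(0.74, array([331.6, 306.9,   2.7]))]
rim 324 [ 578.6 -291.9  118. ] ((568.0503540039062, -289.1371765136719), (56.639530181884766, 122.79981231689453), 87.77989959716797)
```

View pics/c9.png

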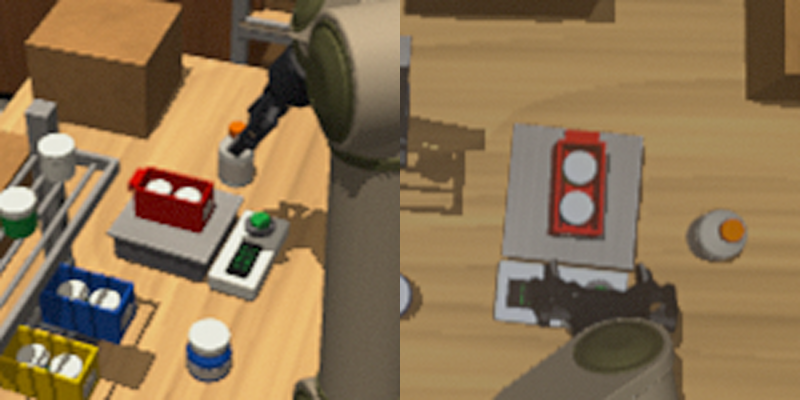

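The views show the red bin flat and central on the plate (top view at about 578,188), about 3° off square. Both jars stand inside, the bystanders have not moved and the gripper is clear. I'm handing the job in.

```bash
python3 -c "
from rig import ctrl
print(ctrl.finish_job())"
```

```text
the job is handed in; nothing more can be done
None
```

The job is done and handed in at about 24 s of the 64 s allowed. No verdict was reported.

- **Zero button:** I pressed it to its stop with the plate empty and the red bin still hanging. The wrist force rose to 19 N at the bottom, against about 5 N for the spring alone.
- **Tilting the gripper:** The interface offers no tilt, so I pushed the arm against its reach limit in free space until the tool leaned 33° and kept that lean. While there, joint 3 read 0.187 to 0.188 rad against its listed lower limit of 0.19. No fault was reported, but I can't rule out that it counts as passing the range.
- **Moving the bin:** I gripped it at 50 N, raised it 24 mm and drew it out to the front. I carried it over the plate, set it down in steps of about 1 mm, then opened the gripper and backed away.

The last camera checks showed:

| Check | Measured | Allowed |
|---|---|---|
| Red bin from plate centre | about 2 mm | 30 mm |
| Red bin off square with the scale | about 0.05 rad | 0.3 rad |
| Red bin's underside height | 56 to 63 mm, depending on camera (plate top 60 mm) | within 4 mm of the plate |

- **Jars:** Both look upright in the bin.
- **Other bins and loose things:** The blue and yellow bins and all four bystanders were within measuring error (about 4 mm) of where they started.
- **Detections that failed:** The side camera's `jar_back` detection was false, landing on the shelf, and the top camera did not find the yellow bin. The other camera covered each of these.

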